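# Release the long can from the checkout dispenser

## Robot

A 6-joint arm with a two-finger parallel gripper is mounted at the origin on the work surface. World frame = base frame: x ahead of the robot, y to its left, z up, the work surface at z = 0. Lengths are in m, angles in rad, forces in N, time in s.
With the tool pointing down it reaches from about 0.3 to 0.775 m from the base axis. Payload 14.6 kg.
Tool frame: the origin (TCP) lies at the very end of the fingers, on their centre line; the grasp point (between the pads) lies 19 mm behind it (robot.pinch_z is the distance from the TCP to the grasp point, in m); x points along the fingers, z is the direction in which the jaws open and shut, and the axes are right-handed (so a half turn about x gives the same grasp; the last joint's range is limited). The gripper opens to 85 mm and grips with 20 to 120 N. Pads are 22 mm wide; open, the fingers measure 114 mm over their backs; the gripper's body (76 mm by 85 mm) begins 54 mm behind the grasp point. The pads swing forward as they close: fully open they stand 13 mm farther back than shut.
Start: joints at [1.146, 0.3, 1.521, -0, 1.321, -0.067], TCP at [0.193, 0.515, 0.231] pointing down, gripper open.
Joint ranges: [-3.03, 3.03], [-0.79, 2.21], [0.23, 2.52], [-1.04, 4.18], [0, 3.07], [-2.55, 2.55]. Speed limits (rad/s): [2.22, 2.22, 2.57, 3.14, 3.14, 3.14].

## Interface

Orientations are given as a 3x3 rotation matrix whose columns are the frame's x, y, z axes.
In Python, from station import telemetry, get_image, camera_model, order, cut_out, landmark_of, robot gives the robot as it stands.
- The arm moves only by the tool carry_out, never from a script. Its argument "moves" is a list of rows, each a list of 5 numbers: the gripper command: -1 is fully open, 1 is shut, values between are in proportion, then the shift along the world's x, y, z in m, then the turn about the world's z in degrees. In form: [[gripper, dx, dy, dz, roll], ...]. A call has 1 to 10 rows; each row shifts and turns the commanded pose from where the row before left it; what a row does not reach is not made up. A row lasts 1/12 s, in which the tool goes at most 41.7 mm and 7.16 degrees, less where a joint would pass 70% of its speed; a pose out of reach is approached as far as the arm can. A call is refused whole if a number of a shift passes 0.0417 or a number of a turn 7.16, either way. A call with a gripper value outside its range is refused whole. The fingers move at their own pace and stop on an object; the grip force is fixed at half the most. Time passes only in rows, so rows that do not move let the fingers close. It gives the time, the measured TCP pose, the force and the opening at its end, in the units of the state.
- telemetry.get_state(): the state, without advancing time (a new reading comes with each control period).
- get_image(name): name is "scene" or "top" or "wrist"; returns the picture (400x640x3 uint8, blue, green, red); there is no depth.
- camera_model(name): a dict with "fovy" (degrees; the focal length in pixels is half the picture's height over the tangent of half this angle, whatever the lens; pixels are square), "cx", "cy" (the principal point, pixels), "k1" (the pictures are not rectified: a ray, as slopes to the right and down, at radius r is drawn at 1 + k1 r^2 times it, then the intrinsics apply), "R" (3x3) and "t" (3): a world point X has camera coordinates R X + t; the wrist camera has in their place "tool_from_camera" (4x4, takes a point from camera to tool coordinates, whose origin is the TCP and whose axes are the tool frame's). Camera axes: x right, y down, z forward; pixel columns grow to the right and rows downward; lengths in m; the calibration is good to about 2 mm. A picture is of the moment at which its call begins: read the wrist's pose just before it. camera_model takes no time and is no camera call.
- order.close_job(): hands the job in, once; it reports no verdict.
Trained networks look in the newest picture that a camera, given by its name, has taken for a name from the list of things; names that differ only in an ending like _2 or _b are one class to them, and where a whole thing is asked for, a point or a joint stands for the part that bears it (a point fixed in the world has none). Each returns a list of dicts, best first, with "conf" (0 to 1); they miss things now and then, are a little off and sometimes report something else, mostly with a low value. They report only what shows in the picture. A call takes as long as a camera call. They do not tell look-alikes from the thing itself.
- cut_out(target, camera): "pixels" (400x640 bool, what is visible of it) and "pixel" ([column, row] in pixels, amid what is visible of it).
- landmark_of(target, camera): "pixel" ([column, row] in pixels: a listed point, or the origin of a listed thing).
The state is a dict: "t": time; "joint_positions": joint angles; "joint_velocities": joint speeds; "joint_efforts": joint torques, N m; "position": TCP position; "tcp_rot": TCP orientation; "force": force on the tool from outside, world axes, zero at the start; "ft_torque": the same for the moment, N m; "gripper_width": finger opening in m.
Only numpy, scipy, OpenCV 4.12 (cv2) and the standard library are available. Lean on these libraries where they do the work, as an engineer would, in place of code of your own. Each camera call takes 0.05 s, during which the arm holds its last target.

## Task

A customer wants the long can: press down the thumb pad of the dispenser that holds the long can, so that its gate lifts and the can rolls out into the open trough against the front lip, then let the pad come all the way up so that the gate is shut again behind it. Do it by the pad alone, without touching or lifting either can. Leave the other dispenser shut with its short can in it, and do not disturb the other goods on the counter.

Things in the scene. Friction and masses are not known exactly. Their poses are not given: they have to be found in the camera images.
- dispenser_a: Can dispenser fixed to the counter, base 270 x 168 mm. Origin: counter height, under the chute; +x downhill along the chute, y across, z up. Steel chute 112 mm wide slopes from 55 mm high (x=-100) to 15 mm (x=150), low side walls. A rocking frame (joint lever) pivots on two side posts 108 mm high at x=-35: gate in front (x=60), thumb pad behind (x=-140). Holds the long can.
- dispenser_b: Same make, size and axes as dispenser_a, but it holds the short can. It stays shut.
- lever_a (a joint): Rocking frame (steel arms, barred gate) of dispenser a, rad: 0 = pad up, gate shut; grows as the pad is pressed; stop at 0.42. The gate clears a can from about 0.3. A spring shuts it: the pad takes about 3 N to start, 5 N fully down. Level pivot axis, 95 mm high, 105 mm from the pad's middle, 95 mm from the gate.
- lever_b (a joint): Rocking frame (steel arms, barred gate) of dispenser b, rad: 0 = pad up, gate shut; grows as the pad is pressed; stop at 0.42. The gate clears a can from about 0.3. A spring shuts it: the pad takes about 3 N to start, 5 N fully down. Level pivot axis, 95 mm high, 105 mm from the pad's middle, 95 mm from the gate.
- pad_a (a point): Middle of the top face of the black thumb pad of dispenser a (50 mm along the chute x 60 mm across, 6 mm thick, about 106 mm above the counter when up). It goes down 43 mm at full travel, moving about 5 mm towards the gate, with nothing beneath it.
- pad_b (a point): Middle of the top face of the black thumb pad of dispenser b (50 mm along the chute x 60 mm across, 6 mm thick, about 106 mm above the counter when up). It goes down 43 mm at full travel, moving about 5 mm towards the gate, with nothing beneath it.
- long_can: Long can, 40 mm across, 96 mm long, lying across the chute of dispenser_a behind its gate (at x=38 in the dispenser's frame), free to roll. Origin at its centre, y along its length. When released it rolls down the open trough and rests against the front lip (45 mm high, inner face at x=150) with its centre at about x=130, 38 mm high.
- short_can: Short can, 40 mm across, 50 mm long, lying across the chute of dispenser_b behind its gate. Origin at its centre, y along its length.
- bottle: Amber bottle, 48 mm across, 130 mm tall, standing between the dispensers. Bystander; origin at the centre of its underside.
- gum_box: Small cardboard box, 50 x 30 x 20 mm, between the dispensers. Bystander; origin at the centre of its underside.
- jar: Glass jar, 60 mm across, 85 mm tall. Bystander; origin at the centre of its underside.
- tissue_pack: White tissue pack, 105 x 55 x 26 mm. Bystander; origin at the centre of its underside.
- snack_bar: Blue wrapped bar, 120 x 35 x 14 mm. Bystander; origin at the centre of its underside.
- soup_can: Upright can, 66 mm across, 100 mm tall, standing between the dispensers. Bystander; origin at the centre of its underside.
Not all that is in view belongs to the job. Leave any blue or pink look-alike of the long_can alone.

How it is judged:
By the outcome, as a careful person would: the job done as asked, in the order asked, and still so for the second after the job is handed in, with the robot touching nothing.
It also fails if it takes over 35 s, if anything falls off the work surface, if the arm or the gripper's body presses on something with over 40 N, if the wrist force passes 120 N, or if a joint passes its speed limit or range.

## Working session

There is one attempt and no reset: what is moved stays moved. The work goes in short steps, Python scripts to look and compute and a tool call to move; the robot and the scene stay as the last step left them, time stands still between calls to the robot, and variables do not carry over. Pictures are saved under pics/ and viewed, and the job is handed in when it is done.

Besides the shell and the picture viewer there is one more tool, called by a JSON object that holds its "api" and its "payload", one argument or row to a line. carry_out: Moves the arm, as the interface text tells. Its arguments: {"type":"object","properties":{"moves":{"type":"array"}},"required":["moves"]}

```bash
mkdir -p pics
cat > h.py <<'E'
import numpy as np, cv2
from station import telemetry, get_image, camera_model, order, cut_out, landmark_of, robot
def ray(cam,px):
    m=camera_model(cam); f=200/np.tan(np.radians(m["fovy"])/2)
    d=(np.array(px,float)-[m["cx"],m["cy"]])/f
    u=d.copy()
    for _ in range(50): u=d/(1+m["k1"]*(u@u))
    c=np.array([u[0],u[1],1.])
    if "R" in m:
        R=np.array(m["R"]);t=np.array(m["t"]);return -R.T@t, R.T@c
    s=telemetry.get_state();T=np.array(m["tool_from_camera"]);W=np.array(s["tcp_rot"])
    return W@T[:3,3]+np.array(s["position"]), W@(T[:3,:3]@c)
def at_z(cam,px,z):
    o,d=ray(cam,px); return o+d*(z-o[2])/d[2]
def proj(cam,X):
    m=camera_model(cam); f=200/np.tan(np.radians(m["fovy"])/2)
    c=np.array(m["R"])@X+np.array(m["t"]);u=c[:2]/c[2]
    return f*u*(1+m["k1"]*(u@u))+[m["cx"],m["cy"]]
E
python3 - <<'E'
from h import *
for c in ["scene","top"]:
    cv2.imwrite(f"pics/{c}0.png",get_image(c))
    for n in ["pad_a","dispenser_a","long_can","short_can"]:
        for r in landmark_of(n,c): print(c,n,np.round(r["pixel"],1),round(r["conf"],2))
print(telemetry.get_state())
E
```

```text
scene pad_a [230.  200.2] 0.71
scene pad_a [366.  163.7] 0.64
scene dispenser_a [389.2 221.4] 0.77
scene dispenser_a [245.2 258.3] 0.71
scene long_can [355.1 284. ] 0.88
scene long_can [344.5 167.4] 0.74
scene long_can [462.8 219.8] 0.7
scene long_can [399.1 217.2] 0.51
scene short_can [398.3 214.8] 0.74
scene short_can [241.4 253.6] 0.63
scene short_can [325.  223.8] 0.37
top pad_a [406.4 233.4] 0.75
top pad_a [236.8 248. ] 0.59
top dispenser_a [236.2 204.1] 0.63
top dispenser_a [389.4 192.2] 0.63
top long_can [234.  185.3] 0.78
top long_can [251.6 297. ] 0.59
top long_can [300.1 128. ] 0.58
top short_can [395.9 176.5] 0.59
{'t': 0.5, 'joint_positions': array([ 1.14642361e+00,  2.99918114e-01,  1.52102867e+00,  6.92395300e-06,
        1.32069713e+00, -6.65842183e-02]), 'joint_velocities': array([ 7.38874811e-05, -5.79576244e-04, -4.30227826e-04,  1.33658364e-03,
       -8.51473989e-05,  3.15872506e-04]), 'joint_efforts': array([ 5.13753857e-04, -5.43024802e+01, -3.61797416e+01, -5.22380185e-05,
        7.87508234e-04, -1.89358843e-05]), 'position': array([0.19259686, 0.51515487, 0.2312585 ]), 'tcp_rot': array([[-2.72202950e-05, -9.36672988e-01,  3.50205244e-01],
       [-4.39521032e-05,  3.50205245e-01,  9.36672987e-01],
       [-9.99999999e-01,  1.01042580e-05, -5.07014379e-05]]), 'force': array([ 0.30526387, -0.62063001, -0.23950631]), 'ft_torque': array([ 0.05309263,  0.07176951, -0.00368178]), 'gripper_width': 0.08508189936647205}
```

View pics/scene0.png

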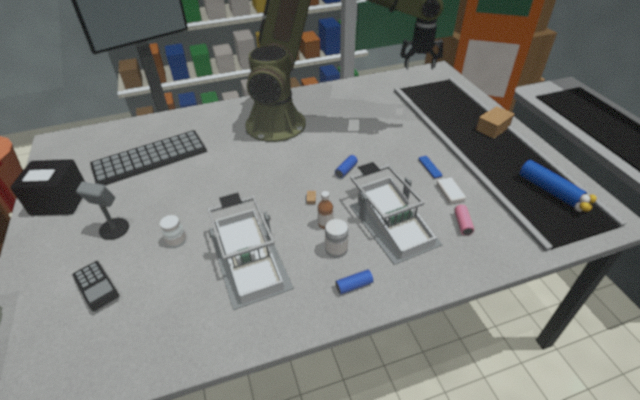

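View pics/top0.png

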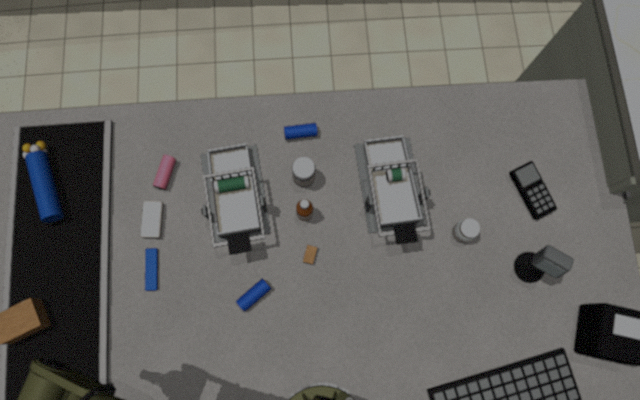

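Run:
```python
from h import *
a=cv2.imread("pics/top0.png")[90:330,170:470]; cv2.imwrite("pics/topcrop0.png",cv2.resize(a,None,fx=2.4,fy=2.4,interpolation=cv2.INTER_CUBIC))
a=cv2.imread("pics/scene0.png")[130:330,190:490]; cv2.imwrite("pics/scenecrop0.png",cv2.resize(a,None,fx=2.6,fy=2.6,interpolation=cv2.INTER_CUBIC))
pa=at_z("top",[236.8,248],.106);pb=at_z("top",[406.4,233.4],.106)
print("top pads",pa,pb); print(at_z("scene",[230,200.2],.106),at_z("scene",[366,163.7],.106))
print("origins",at_z("top",[236.2,204.1],0),at_z("top",[389.4,192.2],0),at_z("scene",[389.2,221.4],0),at_z("scene",[245.2,258.3],0))
```

```text
top pads [0.49370846 0.1897072  0.106     ] [ 0.50318762 -0.26142819  0.106     ]
[ 0.50641085 -0.25906231  0.106     ] [0.48472062 0.18508818 0.106     ]
origins [0.63656658 0.20054976 0.        ] [ 0.64322819 -0.24638113  0.        ] [6.54434147e-01 1.97265670e-01 1.11022302e-16] [ 0.64816762 -0.25721642  0.        ]
```

View pics/topcrop0.png

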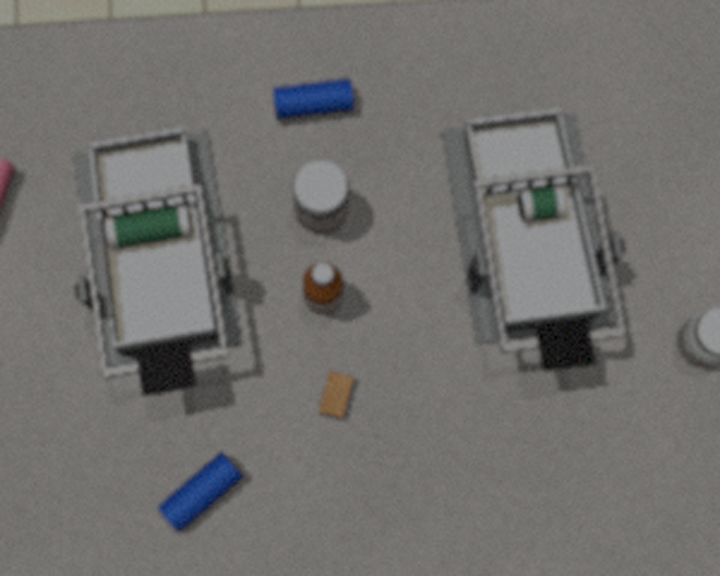

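View pics/scenecrop0.png

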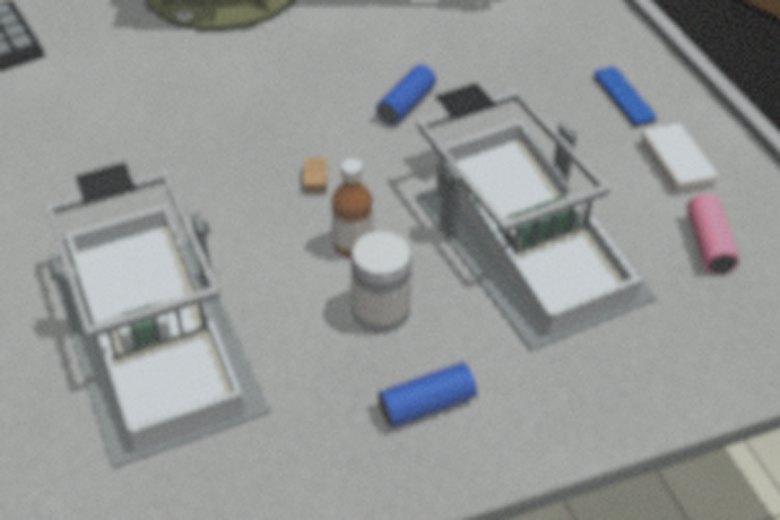

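The long green can is at top [231,184] (scene [399,217]), in the left dispenser, whose pad is at about top [239,243]. It could be confused with the short green can at top [396,175], the blue ones at [300,131] and [254,294], and the pink one at [164,171]. The crops confirm that the left dispenser is A. The landmark for its pad looks about 5 px off, so I'll measure the dark pad directly.

Run:
```python
from h import *
from scipy import ndimage
for c,seed in [("top",(239,243)),("top",(405,233)),("scene",(369,168)),("scene",(231,200))]:
    im=cv2.imread(f"pics/{c}0.png").max(2); x,y=seed
    lab,n=ndimage.label(im<50); l=lab[y,x]; m=(lab==l).astype(np.uint8)
    ys,xs=np.nonzero(m); 
    r=cv2.minAreaRect(np.c_[xs,ys].astype(np.float32)); P=at_z(c,(xs.mean(),ys.mean()),.106)
    cs=np.array([at_z(c,p,.106) for p in cv2.boxPoints(r)])
    print(c,m.sum(),np.round([xs.mean(),ys.mean()],1),np.round(P,3),"rectc",np.round(at_z(c,r[0],.106),3),np.round(cs[:,:2],3).tolist())
cv2.imwrite("pics/p.png",cv2.resize(np.hstack([cv2.imread("pics/top0.png")[215:265,200:280],cv2.imread("pics/scene0.png")[145:195,330:410]]),None,fx=5,fy=5,interpolation=0))
for c in("top","scene"):
  get_image(c)
  for r in cut_out("pad_a",c): print(c,r["pixel"],r["conf"],r["pixels"].sum())
```

```text
top 497 [239.5 241. ] [0.512 0.182 0.106] rectc [0.51  0.176 0.106] [[0.53, 0.233], [0.543, 0.127], [0.489, 0.12], [0.477, 0.225]]
top 481 [404. 232.] [ 0.507 -0.256  0.106] rectc [ 0.504 -0.245  0.106] [[0.529, -0.195], [0.535, -0.293], [0.48, -0.294], [0.474, -0.197]]
scene 237228 [309.6 203. ] [ 0.598 -0.041  0.106] rectc [ 0.593 -0.01   0.106] [[-1.887, -1.347], [-0.399, 2.32], [1.345, 0.396], [0.929, -0.799]]
scene 237228 [309.6 203. ] [ 0.598 -0.041  0.106] rectc [ 0.593 -0.01   0.106] [[-1.887, -1.347], [-0.399, 2.32], [1.345, 0.396], [0.929, -0.799]]
top [236.0, 236.8] 0.82 1105
top [398.9, 227.6] 0.71 1152
top [390.8, 191.4] 0.39 5747
scene [232.5, 204.8] 0.91 811
scene [393.7, 175.9] 0.9 710
scene [323.6, 212.8] 0.57 453
```

View pics/p.png

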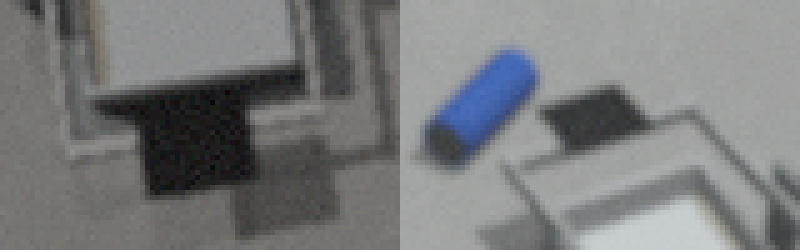

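Run:
```python
from h import *
print(at_z("top",(239.6,243.6),.106),at_z("scene",(368.6,168.4),.106))
oc=at_z("top",(231.5,184),.058); print("can",oc)
# lip ends top z=.045 from crop
for p in [(93,148),(187,132)]: print("lip",at_z("top",np.array(p)/2.4+[170,90],.045))
for p in [(140,98),(150,195),(257,180)]: print("padc",at_z("top",np.array(p)/5+[200,215],.106))
for p in [(540,106),(617,85),(648,125),(568,152)]: print("padc s",at_z("scene",(np.array(p)-[400,0])/5+[330,145],.106))
for p in [(239,281),(268,291),(254,295)]: print("blue",at_z("top",p,.03))
```

```text
[0.5049172  0.18189901 0.106     ] [0.5096425  0.18336743 0.106     ]
can [0.6819016  0.20445721 0.058     ]
lip [0.78585023 0.2687201  0.045     ]
lip [0.7985931  0.15532452 0.045     ]
padc [0.53090671 0.21175783 0.106     ]
padc [0.47898318 0.20815501 0.106     ]
padc [0.48331252 0.15159168 0.106     ]
padc s [0.48779346 0.15601967 0.106     ]
padc s [0.48477527 0.2110166  0.106     ]
padc s [0.52890271 0.21279279 0.106     ]
padc s [0.53613835 0.15493669 0.106     ]
blue [0.41289812 0.19673611 0.03      ]
blue [0.38067382 0.118527   0.03      ]
blue [0.37231358 0.15724558 0.03      ]
```

Both views put pad A's middle at about (0.507, 0.183, 0.106), with the chute yawed by about 6°. I'll shut the fingers and travel above the goods.

{"api": "carry_out", "payload": {
  "moves": [
    [1, 0.026, -0.028, 0, 7],
    [1, 0.026, -0.028, 0, 7],
    [1, 0.026, -0.028, 0, 7],
    [1, 0.026, -0.028, 0, 0],
    [1, 0.026, -0.028, 0, 0],
    [1, 0.026, -0.028, 0, 0],
    [1, 0.026, -0.028, 0, 0],
    [1, 0.026, -0.028, 0, 0],
    [1, 0.026, -0.028, 0, 0],
    [1, 0.026, -0.028, 0, 0]
  ]
}}

```text
t: 1.53
position: [0.4505, 0.2372, 0.2315]
tcp_rot: [[0.0, -1.0, 0.007], [0.0, 0.007, 1.0], [-1.0, -0.0, 0.0]]
force: [0.1, 1.6, 0.1]
gripper_width: 0.0001
```

{"api": "carry_out", "payload": {
  "moves": [
    [1, 0.025, -0.026, 0, 0],
    [1, 0.025, -0.026, 0, 0],
    [1, 0, 0, -0.02, 0],
    [1, 0, 0, -0.02, 0],
    [1, 0, 0, -0.02, 0],
    [1, 0, 0, -0.02, 0],
    [1, 0, 0, 0, 0],
    [1, 0, 0, 0, 0]
  ]
}}

```text
t: 2.2
position: [0.4993, 0.1868, 0.1512]
tcp_rot: [[-0.001, -1.0, 0.007], [-0.0, 0.007, 1.0], [-1.0, 0.001, -0.0]]
force: [-0.4, 0.1, 1.2]
gripper_width: 0.0
```

Run:
```python
from h import *
s=telemetry.get_state(); print(s["t"],s["position"],s["tcp_rot"],s["force"],s["gripper_width"])
cv2.imwrite("pics/w1.png",get_image("wrist"))
a=get_image("top")[140:290,170:330]; b=get_image("scene")[110:260,310:470]
cv2.imwrite("pics/s1.png",cv2.resize(np.hstack([a,b]),None,fx=2.5,fy=2.5,interpolation=2))
```

```text
2.2 [0.49926614 0.18676485 0.15117249] [[-1.41344608e-03 -9.99975743e-01  6.82019499e-03]
 [-4.25571279e-04  6.82080269e-03  9.99976647e-01]
 [-9.99998911e-01  1.41051059e-03 -4.35201793e-04]] [-0.39072319  0.06576332  1.16274497] 2.3903103305679737e-05
```

View pics/w1.png

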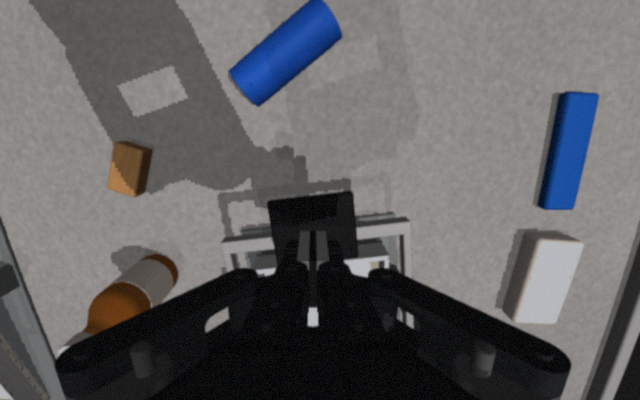

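View pics/s1.png

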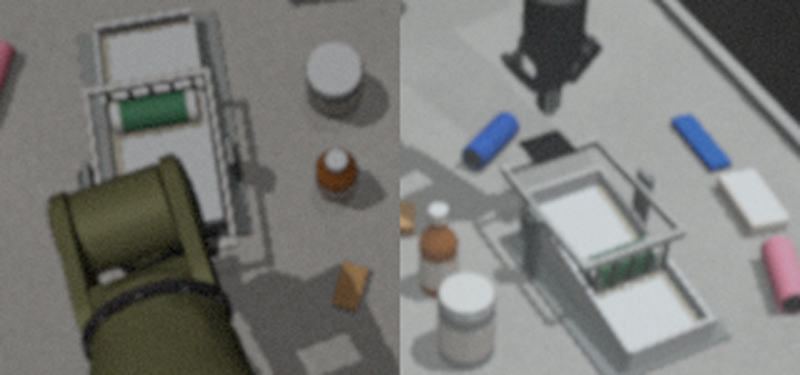

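Run:
```python
from h import *
for p in [(268,200),(352,193),(357,252)]: print(at_z("wrist",p,.106))
```

```text
[0.48792778 0.15742385 0.106     ]
[0.48328989 0.21519551 0.106     ]
[0.52756274 0.22023494 0.106     ]
```

{"api": "carry_out", "payload": {
  "moves": [
    [1, 0.006, 0, -0.02, 0],
    [1, 0, 0, -0.015, 0],
    [1, 0, 0, -0.01, 0],
    [1, 0, 0, -0.01, 0],
    [1, 0, 0, 0, 0]
  ]
}}

```text
t: 2.77
position: [0.5051, 0.1868, 0.0954]
tcp_rot: [[-0.001, -1.0, 0.007], [-0.0, 0.007, 1.0], [-1.0, 0.001, -0.0]]
force: [-0.8, -0.5, -0.5]
gripper_width: -0.0002
```

Run:
```python
from h import *
s=telemetry.get_state(); print(s["t"],s["position"],s["force"])
b=get_image("scene")[110:260,310:470]
cv2.imwrite("pics/s2.png",cv2.resize(np.hstack([get_image("wrist")[150:350,200:440][:150,:160],b]),None,fx=2.5,fy=2.5,interpolation=2))
```

```text
2.7667 [0.50514894 0.18676778 0.09537301] [-0.7908385  -0.54769397 -0.51505867]
```

View pics/s2.png

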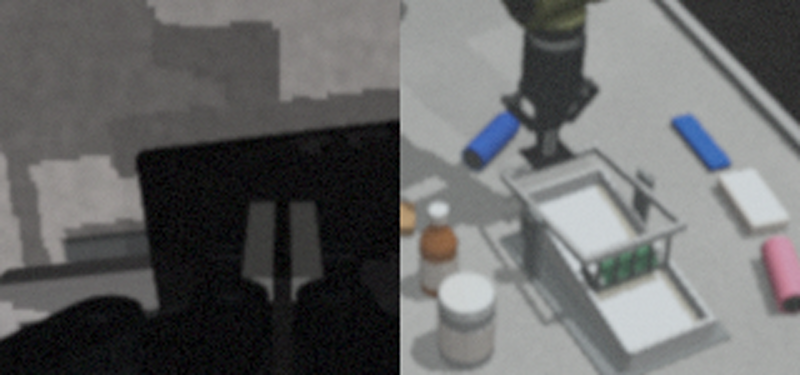

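The fingertips are over the pad, with no clear contact force yet. I'll continue down in steps.

{"api": "carry_out", "payload": {
  "moves": [
    [1, 0, 0, -0.008, 0],
    [1, 0, 0, -0.007, 0],
    [1, 0, 0, 0, 0]
  ]
}}

```text
t: 3.12
position: [0.5054, 0.1868, 0.0804]
tcp_rot: [[-0.0, -1.0, 0.007], [-0.0, 0.007, 1.0], [-1.0, 0.0, -0.0]]
force: [0.2, -0.0, -0.4]
gripper_width: 0.0002
```

Run:
```python
from h import *
b=get_image("scene")[110:260,310:470]
for i in range(3):
  get_image("wrist"); print(telemetry.get_state()["force"])
cv2.imwrite("pics/s3.png",cv2.resize(b,None,fx=4,fy=4,interpolation=2))
```

```text
[-0.21441258 -0.2187339  -0.40068063]
[-0.00658274  0.49320978  0.2910077 ]
[ 1.16046433 -0.63300677  0.46606001]
```

View pics/s3.png

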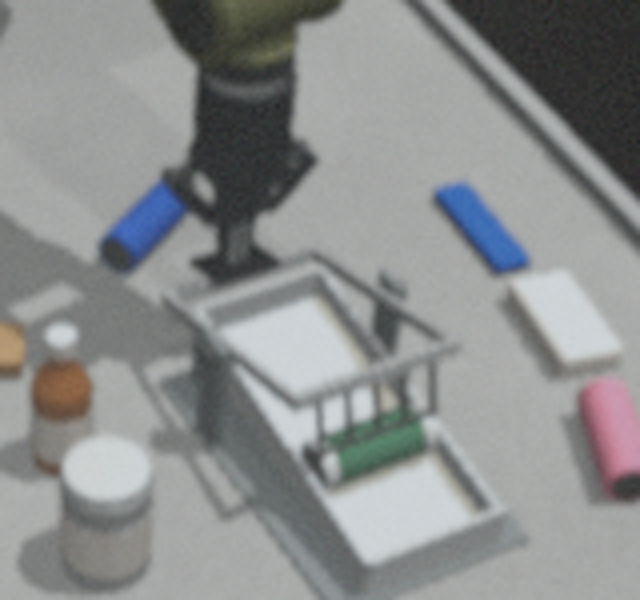

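The gate is lifting and the can is starting to move beneath it. I'll press close to the full travel and hold.

{"api": "carry_out", "payload": {
  "moves": [
    [1, 0.001, 0, -0.008, 0],
    [1, 0.001, 0, -0.007, 0],
    [1, 0, 0, 0, 0],
    [1, 0, 0, 0, 0],
    [1, 0, 0, 0, 0],
    [1, 0, 0, 0, 0],
    [1, 0, 0, 0, 0]
  ]
}}

```text
t: 3.9
position: [0.5073, 0.1868, 0.0663]
tcp_rot: [[-0.0, -1.0, 0.007], [-0.0, 0.007, 1.0], [-1.0, 0.0, -0.0]]
force: [-2.9, 0.3, 2.9]
gripper_width: -0.0
```

Run:
```python
from h import *
b=get_image("scene")[110:260,310:470]
cv2.imwrite("pics/s4.png",cv2.resize(np.hstack([b,get_image("top")[140:290,170:330]]),None,fx=2.5,fy=2.5,interpolation=2))
```

```text
(no output)
```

View pics/s4.png

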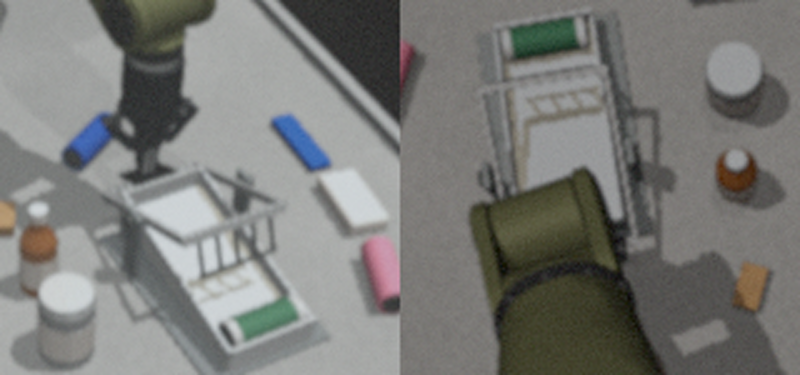

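The can now rests against the front lip (top-crop [545,37]) with the gate raised. I'll let the pad come up at a controlled speed and back off.

{"api": "carry_out", "payload": {
  "moves": [
    [1, -0.001, 0, 0.008, 0],
    [1, -0.001, 0, 0.01, 0],
    [1, 0, 0, 0.01, 0],
    [1, 0, 0, 0.01, 0],
    [1, 0, 0, 0.01, 0],
    [1, 0, 0, 0.02, 0],
    [1, 0, 0, 0.03, 0],
    [1, -0.01, 0, 0.04, 0],
    [1, -0.03, 0, 0.03, 0],
    [1, -0.03, 0, 0, 0]
  ]
}}

```text
t: 4.83
position: [0.4372, 0.1872, 0.2399]
tcp_rot: [[0.009, -1.0, 0.008], [0.003, 0.008, 1.0], [-1.0, -0.009, 0.003]]
force: [0.5, -0.1, 1.2]
gripper_width: 0.0
```

{"api": "carry_out", "payload": {
  "moves": [
    [1, -0.025, 0.03, 0, 0],
    [1, -0.025, 0.03, 0, 0],
    [1, -0.025, 0.03, 0, 0],
    [1, -0.025, 0.03, 0, 0],
    [1, -0.025, 0.03, 0, 0],
    [1, 0, 0.03, 0, 0],
    [1, 0, 0.03, 0, 0],
    [1, 0, 0, 0, 0],
    [1, 0, 0, 0, 0]
  ]
}}

```text
t: 5.58
position: [0.3107, 0.3976, 0.234]
tcp_rot: [[0.0, -1.0, 0.005], [-0.0, 0.005, 1.0], [-1.0, -0.0, -0.0]]
force: [-0.4, -1.2, -0.3]
gripper_width: 0.0005
```

Run:
```python
from h import *
b=get_image("scene"); t=get_image("top")
cv2.imwrite("pics/s5.png",cv2.resize(np.hstack([b[110:260,310:470],t[120:270,180:340]]),None,fx=2.5,fy=2.5,interpolation=2))
cv2.imwrite("pics/s6.png",cv2.resize(t[90:330,130:530],None,fx=2,fy=2,interpolation=2))
```

```text
(no output)
```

View pics/s5.png

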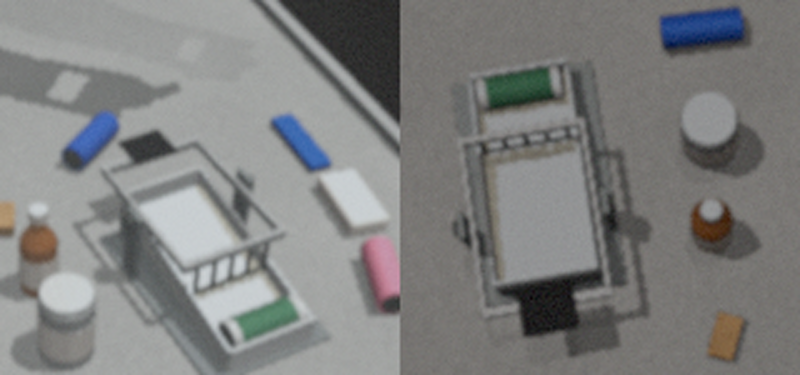

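View pics/s6.png

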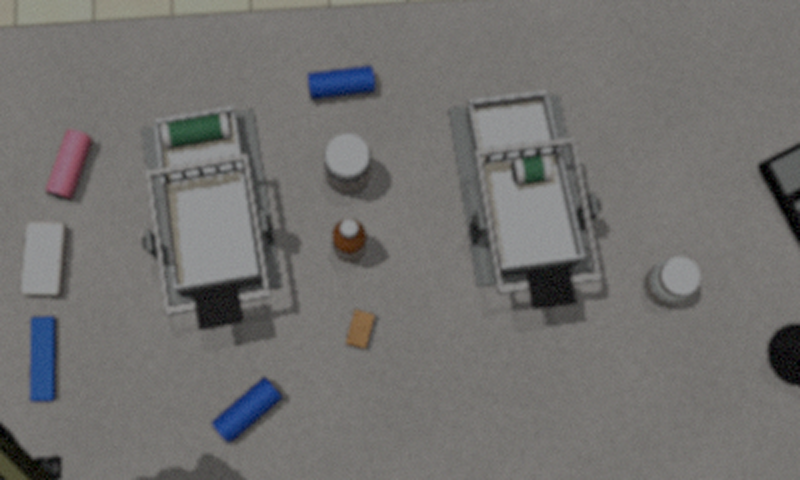

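The gate is shut, the can is in the trough at the lip, and everything else looks unmoved. I'll compare with the first picture, then hand in.

Run:
```python
from h import *
t0=cv2.GaussianBlur(cv2.imread("pics/top0.png"),(5,5),0); t=cv2.GaussianBlur(get_image("top"),(5,5),0)
d=cv2.absdiff(t0,t).max(2)
n,l,st,c=cv2.connectedComponentsWithStats((d>30).astype(np.uint8))
print([(s.tolist()) for s in st[1:] if s[4]>8])
print(telemetry.get_state()["force"]); order.close_job()
```

```text
[[213, 149, 34, 17, 409], [210, 151, 4, 6, 16], [217, 176, 35, 19, 476], [214, 182, 3, 5, 9], [98, 291, 136, 109, 7328], [76, 307, 23, 43, 608], [191, 318, 142, 80, 4025], [68, 334, 30, 39, 353], [18, 363, 71, 37, 1318], [216, 378, 50, 22, 423], [356, 393, 6, 3, 9], [321, 398, 6, 2, 10]]
[-0.00413888 -0.53298341  0.42303516]
the job is handed in; nothing more can be done
```

The long can is out of its dispenser and resting in the open trough against the front lip, with the gate shut again behind it. I pressed the left dispenser's pad with closed fingers to near full travel. Once the can was at the lip, I let the pad come all the way up, moved the arm clear and handed the job in at about 6 s.

**Last checks:** Compared with the first top picture, the only changes were the can's old and new places and the arm with its shadow. Pad and gate are back at their starting position. The other dispenser is still shut with the short can in it, and the other goods have not moved.

**What disagreed:**
- **Pad position:** the network's pad landmark was about 5 px off, so I measured the pad by hand from three camera views. These agreed to about 5 mm.
- **Force reading:** the wrist force stayed near zero for most of the press and showed only about 3 N on each of two axes near the bottom. I judged the press from the pictures and tool height instead.

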